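Park the bench items in their matching trays

TASK

Tidy the bench: put the beaker, the bench timer, the slide box and the marker pen each into the shallow parking tray whose recess has its shape and size, so that each lies flat on the tray's floor inside the rim, the beaker and timer upright and the slide box right way up. Set the glass beaker down gently, do not let it drop, and leave the petri dish and the tape roll where they are.

Things in the scene. Friction and masses are not known exactly. Their poses are not given: they have to be found in the camera images.
- beaker: clear 50 mL glass beaker, standing upright among the trays in front of the robot (glassware far to the left is no part of the job), 55 mm in diameter, 66 mm tall, open at the top, about 45 g; take it across the whole diameter. Origin: centre of its underside; z up.
- timer: white bench timer lying on its back, 62 mm along its x, 66 mm along its y, 20 mm high (solid sides up to 17 mm), about 70 g. Origin: centre of its underside; z up.
- slide_box: small closed green box for microscope slides, 33 mm along its x, 85 mm along its y, 24 mm high, about 70 g; it does not open. Origin: centre of its underside; z up.
- marker: white marker pen with a black cap, lying on its side, 135 mm long along its y, 16 mm thick, about 20 g. Origin: middle of its length, on the underside as it lies at the start (it turns with the pen if the pen rolls).
- marker_mid (a point): middle of the marker pen, on its centre line, 8 mm above what it lies on; axes as the pen's (y along the pen).
- tray_beaker: round parking tray, recess 71 mm in diameter (85 mm outside): for the beaker. Fixed to the worktop. Dark floor 3 mm above the worktop inside a grey rim 7 mm wide and 7 mm high (above the worktop). Origin: centre of its underside, on the worktop; z up.
- tray_timer: nearly square parking tray, recess 78 mm along its x by 82 mm along its y (92 x 96 mm outside): for the timer. Fixed to the worktop. Dark floor 3 mm above the worktop inside a grey rim 7 mm wide and 7 mm high (above the worktop). Origin: centre of its underside, on the worktop; z up.
- tray_slides: oblong parking tray, recess 49 mm along its x by 101 mm along its y (63 x 115 mm outside): for the slide box. Fixed to the worktop. Dark floor 3 mm above the worktop inside a grey rim 7 mm wide and 7 mm high (above the worktop). Origin: centre of its underside, on the worktop; z up.
- tray_marker: long narrow parking tray, recess 31 mm along its x by 151 mm along its y (45 x 165 mm outside): for the marker pen. Fixed to the worktop. Dark floor 3 mm above the worktop inside a grey rim 7 mm wide and 7 mm high (above the worktop). Origin: centre of its underside, on the worktop; z up.
- petri_dish: closed petri dish, 74 mm in diameter, 16 mm high, to the left of the work; a bystander. Origin: centre of its underside.
- tape_roll: roll of beige tape lying flat on the worktop, 96 mm in diameter, 25 mm high, to the right of the work; a bystander. Origin: centre of its underside. Behind the right half of the work stands a fixed centrifuge, about 0.3 m high with its lid open above that, its front about 0.65 to 0.70 m ahead of the robot from y = 0.02 to y = -0.3: keep the gripper clear of it in passing.

How it is judged (in metres and radians):
At the end, for the whole second after the job is handed in: Each thing in its own tray: middle within 14 mm of the tray's, underside under 5 mm (marker's centre line under 13 mm) above the worktop; beaker, timer, slide box upright within 0.08 rad, marker along its tray within 0.2 rad; all released and at rest (horizontal distance between beaker and tray_beaker below 0.014 m and z of beaker in the frame of tray_beaker below 0.005 m and linear speed of each of beaker, timer, slide_box, marker below 0.02 m/s and angular speed of each of beaker, timer, slide_box, marker below 0.3 rad/s and contact force between each of beaker, timer, slide_box, marker and the fingers below 0.05 N and angle between each of beaker, timer, slide_box's own z axis and vertical below 0.08 rad and horizontal distance between timer and tray_timer below 0.014 m and z of timer in the frame of tray_timer below 0.005 m and horizontal distance between slide_box and tray_slides below 0.014 m and z of slide_box in the frame of tray_slides below 0.005 m and horizontal distance between marker_mid and tray_marker below 0.014 m and z of marker_mid in the frame of tray_marker below 0.013 m and angle between the y axis of marker and the y axis of tray_marker, either way round below 0.2 rad); the robot touches nothing.
It fails at once if the beaker is dropped: it falls faster than 0.6 m/s (from about 18 mm) with the fingers off it (linear speed of beaker above 0.6 m/s and contact force between beaker and the fingers below 0.05 N).
It fails at once if the petri dish is moved by more than 20 mm (distance of petri_dish from where it was at the start of the episode above 0.02 m).
It fails at once if the tape roll is moved by more than 20 mm (distance of tape_roll from where it was at the start of the episode above 0.02 m).
It also fails if it takes over 104 s, if anything falls off the work surface, if the arm or the gripper's body presses on something with over 40 N, if the wrist force passes 120 N, or if a joint passes its speed limit or range.

ROBOT

A 6-joint arm with a two-finger parallel gripper is mounted at the origin on a cart in front of the work surface, level with it; the furniture and walls round the work are solid. World frame = base frame: x ahead of the robot, y to its left, z up, the work surface at z = 0. Lengths are in mm, angles in rad, forces in N, time in s.
With the tool pointing down it reaches from about 400 to 925 mm from the base axis. Payload 12.5 kg.
Tool frame: the origin (TCP) lies midway between the tips of the shut fingers; the grasp point (between the pads) lies 19 mm behind it; z points along the fingers, y is the line along which they close (so a half turn about z gives the same grasp; the last joint's range is limited). The gripper opens to 95 mm and grips with 3 to 60 N. Pads are 20 mm wide; open, the fingers measure 119 mm over their backs; the gripper's body (75 mm by 180 mm) begins 59 mm behind the grasp point.
Start: joints at [1.138, 0.491, 1.559, -0, 1.092, -0.106], TCP at [200.617, 591.945, 214.661] pointing down, gripper open.
Joint ranges: [-3.1, 3.1], [-0.84, 2.19], [0.05, 2.79], [-1.13, 4.28], [0.06, 2.93], [-2.69, 2.69]. Speed limits (rad/s): [2.22, 2.22, 2.79, 3.14, 3.14, 3.14].

INTERFACE

Orientations are given as [roll, pitch, yaw] about the fixed x, y, z axes, in that order (R = Rz(yaw) Ry(pitch) Rx(roll)).
In Python, from cell import * gives the robot as it stands. The module is installed in compiled form; this text tells all that it offers.
- The arm moves only by the tool arm_command, never from a script. Its arguments are lists of equal length, an entry for each row: "delta_pos": the shift along the world's x, y, z in units of 250 mm (1.0 is 250 mm), a list of three; "delta_rot": the turn, a rotation vector about the world's x, y, z in units of 90 degrees (1.0 is 90 degrees), a list of three; "claw": the closure, from 0 (fully open) to 1 (shut). In form: {"delta_pos": [[tx, ty, tz], ...], "delta_rot": [[wx, wy, wz], ...], "claw": [claw, ...]}. A call has exactly 5 rows; each row is the pose to reach, as a shift and turn from the pose commanded when the call began; what a row does not reach only later rows make up. A row lasts 1/12 s, in which the tool goes at most 41.7 mm and 7.16 degrees, less where a joint would pass 70% of its speed; a pose out of reach is approached as far as the arm can. A call with a number of a shift or a turn outside -1 to 1 is refused whole. A call with a gripper value outside its range is refused whole. The fingers move at their own pace and stop on an object; the grip force is fixed at half the most. Time passes only in rows, so rows that repeat a pose let the fingers close, or fill a call up. It gives the time, the measured TCP pose, the force, the opening and the grip force at its end, in the units of the state.
- state(): the state, without advancing time (a new reading comes with each control period).
- read_camera(name): name is "scene" or "top"; returns the picture (400x640x3 uint8, red, green, blue); there is no depth.
- calibration(name): a dict with "camera_matrix" (3x3 intrinsics, pixels), "T" (4x4, takes a point from camera to world coordinates). Camera axes: x right, y down, z forward; pixel columns grow to the right and rows downward; lengths in mm; the calibration is good to about 2 mm. A picture is of the moment at which its call begins. calibration takes no time and is no camera call.
- job_done(): hands the job in; it is judged then, once.
The state is a dict: "t": time; "joints": joint angles; "qvel": joint speeds; "tau": joint torques, N m; "eef_pos": TCP position; "tcp_rot": TCP orientation; "ft_force": force on the tool from outside, world axes, zero at the start; "moment": the same for the moment, N m; "opening": opening from 0.0 (shut) to 1.0 (fully open); "grip_force": force on a finger pad.
Only numpy, scipy, OpenCV 4.12 (cv2) and the standard library are available. Lean on these libraries where they do the work, as an engineer would, in place of code of your own. Each camera call takes 0.05 s, during which the arm holds its last target. There are 200 camera calls.

## Working session

There is one attempt and no reset: what is moved stays moved. The work goes in short steps, Python scripts to look and compute and a tool call to move; the robot and the scene stay as the last step left them, time stands still between calls to the robot, and variables do not carry over. Pictures are saved under pics/ and viewed, at most 14 in all, crops included, and the job is handed in when it is done.

Besides the shell and the picture viewer there is one more tool, called in YAML: its name, and indented under it one key for each argument. arm_command: Moves the arm, as the interface text tells. Shifts and turns lie within -1 to 1; 1 stands for 250 mm of shift or 90 degrees of turn. Its arguments: {"type":"object","properties":{"delta_pos":{"type":"array"},"delta_rot":{"type":"array"},"claw":{"type":"array"}},"required":["delta_pos","delta_rot","claw"]}

```bash
mkdir -p pics; python3 - <<'E'
from cell import *
import cv2,numpy as np
for n in("scene","top"):
    im=read_camera(n);cv2.imwrite(f"pics/{n}0.png",im[:,:,::-1])
    c=calibration(n);print(n,np.round(c["camera_matrix"],1).tolist(),np.round(c["T"],3).tolist())
print(state())
E
```

```text
scene [[398.3, 0.0, 318.1], [0.0, 398.3, 200.8], [0.0, 0.0, 1.0]] [[-0.816, -0.341, 0.467, -209.797], [-0.578, 0.465, -0.671, 1062.212], [0.012, -0.817, -0.576, 961.001], [0.0, 0.0, 0.0, 1.0]]
top [[430.3, 0.0, 320.4], [0.0, 430.3, 195.4], [0.0, 0.0, 1.0]] [[-0.009, -0.98, 0.198, 216.009], [-1.0, 0.01, 0.002, -2.608], [-0.004, -0.198, -0.98, 1473.489], [0.0, 0.0, 0.0, 1.0]]
{'t': 0.1, 'joints': array([ 1.13838083e+00,  4.91510061e-01,  1.55937513e+00,  5.42654589e-07,
        1.09168192e+00, -1.05617067e-01]), 'qvel': array([8.55170974e-04, 5.77272050e-04, 1.11593245e-05, 2.60047470e-03,
       1.50393638e-03, 2.78263180e-04]), 'tau': array([ 2.78552820e-03, -6.13621259e+01, -2.58605146e+01,  6.94520096e-02,
        4.70191694e-02,  1.19630172e-05]), 'eef_pos': array([200.53573134, 591.74035501, 214.1180879 ]), 'tcp_rot': array([-3.14062367e+00, -1.03207017e-04,  2.81479393e+00]), 'ft_force': array([-0.08484365,  0.23902129, -0.01619766]), 'moment': array([-0.03248697, -0.04097491,  0.03479705]), 'grip_force': 0.0, 'opening': 0.9997462091283023}
```

View pics/scene0.png

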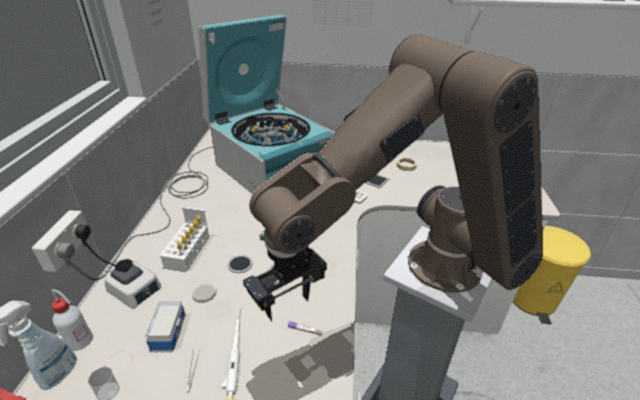

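View pics/top0.png

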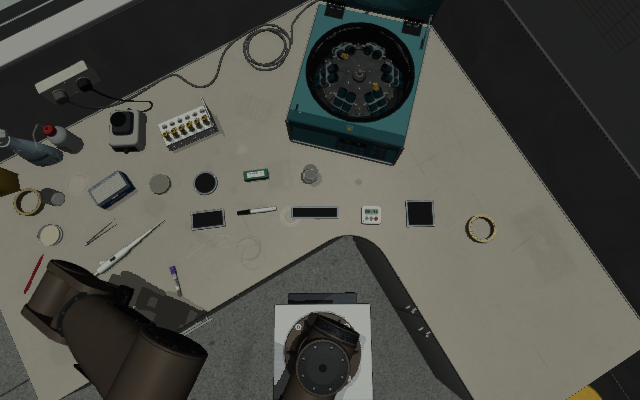

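The top view shows everything: slides tray (208,219), beaker tray (205,183), slide box (256,175), marker (257,211), marker tray (314,212), beaker (310,174), timer (371,214), timer tray (420,213), tape (481,228), petri (160,184). In the scene view the arm hides most of it.

```bash
python3 - <<'E'
import cv2
im=cv2.imread("pics/top0.png")
for k,(x,y) in enumerate([(185,155),(285,155)]):
    c=cv2.resize(im[y:y+85,x:x+160],None,fx=5,fy=5,interpolation=cv2.INTER_CUBIC)
    for u in range(0,160,10): cv2.putText(c,str(x+u),(u*5,8),0,.3,(0,0,255));cv2.line(c,(u*5,8),(u*5,14),(0,0,255))
    for v in range(0,85,10): cv2.putText(c,str(y+v),(0,v*5+4),0,.3,(0,0,255))
    cv2.imwrite(f"pics/tc{k}.png",c)
E
```

```text
(no output)
```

View pics/tc0.png

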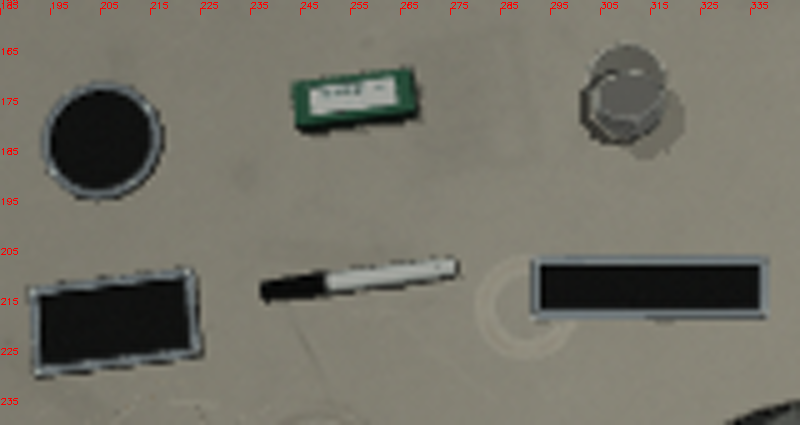

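View pics/tc1.png

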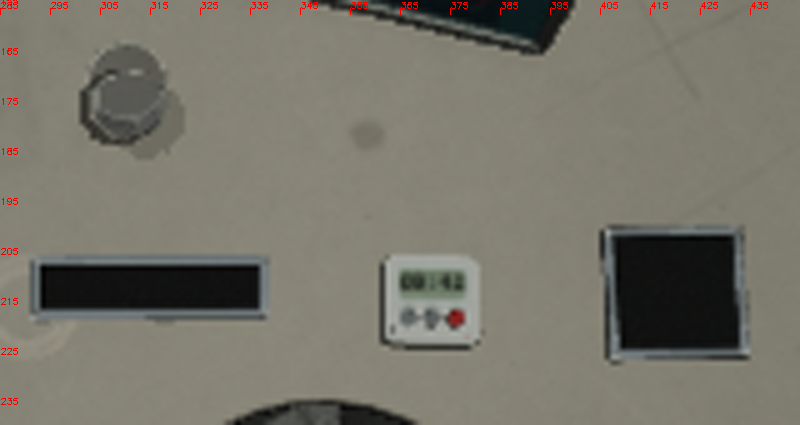

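```bash
cat > h.py <<'E'
import numpy as np, cv2
from cell import *
def ray(cam,u,v):
    c=calibration(cam);K=np.array(c["camera_matrix"]);T=np.array(c["T"])
    return T[:3,3],T[:3,:3]@np.linalg.inv(K)@[u,v,1]
def at(cam,u,v,z):
    o,d=ray(cam,u,v);return o+d*(z-o[2])/d[2]
def tri(a,b):
    (o1,d1),(o2,d2)=ray("top",*a),ray("scene",*b)
    s=np.linalg.lstsq(np.c_[d1,-d2],o2-o1,rcond=None)[0]
    p,q=o1+s[0]*d1,o2+s[1]*d2
    return (p+q)/2,np.linalg.norm(p-q)
def proj(cam,p):
    c=calibration(cam);q=np.linalg.inv(np.array(c["T"]))@[*p,1];w=np.array(c["camera_matrix"])@q[:3];return w[:2]/w[2]
def mv(p,yaw=None):
    "units for arm_command to reach TCP p, tool y-axis direction yaw (deg, mod 180) "
    s=state();d=(np.array(p)-s["eef_pos"])/250
    print("shift",d.round(3),"at",s["eef_pos"].round(1),"yaw",np.degrees(s["tcp_rot"][2]).round(1),"t",s["t"])
E
python3 - <<'E'
from h import *
def P(x,y,x0=185): return ((x+.5)/5-.5+x0,(y+.5)/5-.5+155)
items={"slides tray":(185,7,[(30,290),(190,270),(202,353),(38,375)]),
"slide recess":(185,7,[(38,293),(187,277),(197,348),(42,367)]),
"slidebox":(185,24,[(293,82),(412,68),(418,112),(297,122)]),
"marker tray":(185,7,[(530,258),(768,257),(768,318),(530,318)]),
"timer":(285,17,[(383,255),(480,255),(480,345),(383,345)]),
"timer tray":(285,7,[(603,230),(742,228),(748,356),(610,360)]),
"timer rec":(285,7,[(612,236),(736,236),(740,347),(617,350)])}
for k,(x0,z,c) in items.items():
    q=np.array([at("top",*P(*p,x0),z)[:2] for p in c]);e=np.roll(q,-1,0)-q
    print(k,q.mean(0).round(1),"edges",np.linalg.norm(e,axis=1).round(0),"dirs",np.degrees(np.arctan2(e[:,1],e[:,0])).round(1))
print("btray",at("top",*P(102,140),7).round(1))
for n,p,z in(("mk",(260,292),8),("mk",(458,266),8),("beaker base",(621,103),0),("beaker top",(627,84),66)): print(n,at("top",*P(*p),z).round(1))
print("petri",at("top",160,184,8),"tape",at("top",481,228,12))
E
```

```text
slides tray [434.  389.6] edges [111.  59. 113.  60.] dirs [ -83.3 -169.9   97.2    8.2]
slide recess [434.5 388.9] edges [103.  50. 107.  52.] dirs [ -84.3 -170.1   96.5    5.9]
slidebox [588.3 224.9] edges [83. 32. 84. 29.] dirs [ -83.6 -171.6   94.3    7. ]
marker tray [454.2  21.8] edges [165.  43. 164.  42.] dirs [-90.3 179.   89.4   0.3]
timer [ 442.2 -171.6] edges [67. 62. 66. 62.] dirs [-90.6 177.9  89.4  -1.6]
timer tray [ 446.8 -341. ] edges [96. 89. 95. 91.] dirs [-89.7 179.1  91.1   0.3]
timer rec [ 447.6 -341.4] edges [86. 77. 84. 79.] dirs [-90.6 178.6  90.8  -0.3]
btray [562.6 404.3   7. ]
mk [453.6 290.1   8. ]
mk [470.5 153.7   8. ]
beaker base [587.4  40.9   0. ]
beaker top [583.9  34.8  66. ]
petri [558.97329177 561.36418939   8.        ] tape [ 393.04419425 -545.62713681   12.        ]
```

arm_command:
  delta_pos:
    - [0.07,-0.104,0]
    - [0.139,-0.209,0]
    - [0.208,-0.314,0]
    - [0.277,-0.418,0]
    - [0.347,-0.523,0]
  delta_rot:
    - [0,0,-0.053]
    - [0,0,-0.106]
    - [0,0,-0.158]
    - [0,0,-0.211]
    - [0,0,-0.264]
  claw: [0,0,0,0,0]

```text
t: 0.52
eef_pos: [287.8, 459.9, 214.4]
tcp_rot: [-3.141, 0.0, 2.396]
ft_force: [0.4, 1.1, 0.8]
opening: 1.001
grip_force: 0.0
```

arm_command:
  delta_pos:
    - [0.07,-0.104,0]
    - [0.139,-0.209,0]
    - [0.208,-0.314,0]
    - [0.277,-0.418,0]
    - [0.347,-0.523,0]
  delta_rot:
    - [0,0,-0.053]
    - [0,0,-0.106]
    - [0,0,-0.158]
    - [0,0,-0.211]
    - [0,0,-0.264]
  claw: [0,0,0,0,0]

```text
t: 0.93
eef_pos: [374.6, 329.0, 214.5]
tcp_rot: [-3.141, 0.0, 1.981]
ft_force: [0.2, -0.2, -0.2]
opening: 0.998
grip_force: 0.0
```

arm_command:
  delta_pos:
    - [0.07,-0.104,0]
    - [0.139,-0.209,0]
    - [0.208,-0.314,0]
    - [0.277,-0.418,0]
    - [0.347,-0.523,0]
  delta_rot:
    - [0,0,-0.053]
    - [0,0,-0.106]
    - [0,0,-0.158]
    - [0,0,-0.211]
    - [0,0,-0.264]
  claw: [0,0,0,0,0]

```text
t: 1.35
eef_pos: [461.4, 198.2, 214.5]
tcp_rot: [-3.141, 0.0, 1.567]
ft_force: [0.8, 0.5, -0.2]
opening: 0.999
grip_force: 0.0
```

arm_command:
  delta_pos:
    - [-0.007,-0.148,0]
    - [-0.014,-0.296,0]
    - [-0.021,-0.444,0]
    - [-0.028,-0.592,0]
    - [-0.036,-0.742,0]
  delta_rot:
    - [0,0,0]
    - [0,0,0]
    - [0,0,0]
    - [0,0,0]
    - [0,0,0]
  claw: [0,0,0,0,0]

```text
t: 1.77
eef_pos: [451.3, 12.6, 214.6]
tcp_rot: [-3.141, -0.0, 1.571]
ft_force: [0.6, 0.3, -0.5]
opening: 0.999
grip_force: 0.0
```

arm_command:
  delta_pos:
    - [-0.007,-0.148,-0.08]
    - [-0.014,-0.296,-0.16]
    - [-0.021,-0.444,-0.24]
    - [-0.028,-0.592,-0.32]
    - [-0.036,-0.742,-0.4]
  delta_rot:
    - [0,0,0]
    - [0,0,0]
    - [0,0,0]
    - [0,0,0]
    - [0,0,0]
  claw: [0,0,0,0,0]

```text
t: 2.18
eef_pos: [442.5, -170.8, 114.9]
tcp_rot: [3.141, 0.0, 1.571]
ft_force: [0.5, 0.9, 0.2]
opening: 1.0
grip_force: 0.0
```

```bash
python3 - <<'E'
from h import *
im=read_camera("scene")[:,:,::-1];cv2.imwrite("pics/scene1.png",im)
mv((443,-171.5,60))
for n,p in dict(btray=(563,404,7),stray=(434,389,7),sbox=(588,225,24),mtray=(454,22,7),timer=(442,-171.6,20),ttray=(447,-341,7),beaker=(586,38,0),mk=(462,222,8)).items(): print(n,proj("scene",p).round(1))
E
```

```text
shift [ 0.004  0.015 -0.208] at [ 442.  -175.3  112. ] yaw 89.9 t 2.2333
btray [241.2 262.7]
stray [273.1 276.4]
sbox [270.  229.1]
mtray [330.5 218.7]
timer [358.7 194.5]
ttray [376.7 179.4]
beaker [301.2 210.2]
mk [297.6 245.3]
```

View pics/scene1.png

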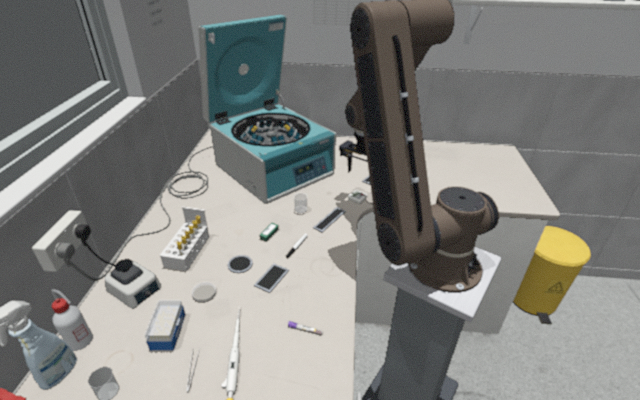

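Scene now shows beaker (301,204), marker tray (330,219), slide box (270,231), marker (297,246), slides tray (272,278), beaker tray (240,264), timer (~357,196). An enlarged crop gives triangulation.

```bash
python3 - <<'E'
import cv2
im=cv2.imread("pics/scene1.png");x,y=220,180
c=cv2.resize(im[y:y+115,x:x+150],None,fx=5,fy=5,interpolation=cv2.INTER_CUBIC)
for u in range(0,150,10): cv2.putText(c,str(x+u),(u*5,8),0,.3,(0,0,255));cv2.line(c,(u*5,8),(u*5,14),(0,0,255))
for v in range(0,115,10): cv2.putText(c,str(y+v),(0,v*5+4),0,.3,(0,0,255))
cv2.imwrite("pics/sc1.png",c)
E
```

```text
(no output)
```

View pics/sc1.png

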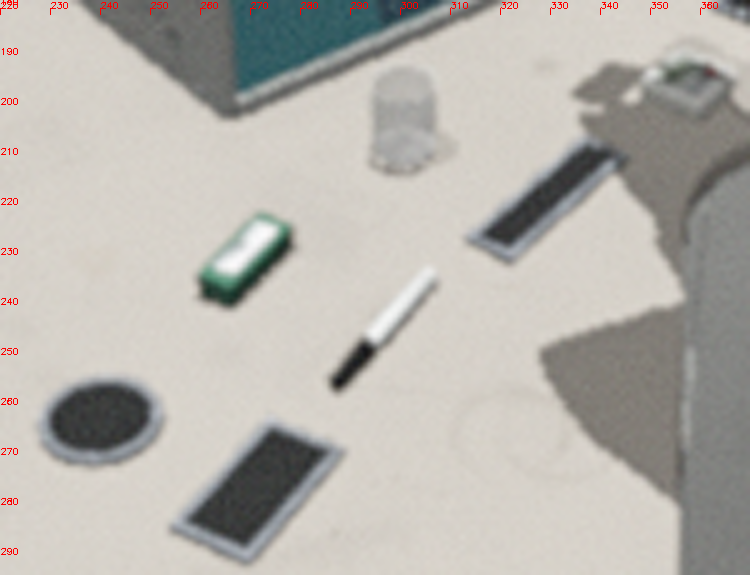

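```bash
python3 - <<'E'
from h import *
P=lambda x,y:((x+.5)/5-.5+185,(y+.5)/5-.5+155)
S=lambda x,y:((x+.5)/5-.5+220,(y+.5)/5-.5+180)
L=dict(btray=((102,140),(101,421)),stray=((115,322),(260,491)),sbox=((355,97),(246,250)),mk=((359,279),(385,328)),mtray=((649,288),(549,200)),beakT=((627,84),(404,85)),beakB=((621,103),(402,156)))
for k,(a,b) in L.items():
    p,e=tri(P(*a),S(*b));print(k,p.round(1),e.round(1))
for z,b in((0,(402,156)),(66,(404,85))): print(at("scene",*S(*b),z).round(1))
mv((443,-171.5,6))
E
```

```text
btray [565.3 406.6   2. ] 3.3
stray [436.1 392.    1.3] 3.1
sbox [590.3 226.6  20.6] 4.2
mk [463.7 222.9   7.5] 3.4
mtray [456.6  22.7   1.1] 3.7
beakT [587.   36.2  64.5] 5.7
beakB [588.8  41.3  -2.6] 1.6
[587.4  44.2   0. ]
[588.6  38.5  66. ]
shift [ 0.004  0.015 -0.424] at [ 442.  -175.3  112. ] yaw 89.9 t 2.2333
```

arm_command:
  delta_pos:
    - [0,0,-0.14]
    - [0,0,-0.28]
    - [0,0,-0.38]
    - [0,0,-0.425]
    - [0,0,-0.435]
  delta_rot:
    - [0,0,0]
    - [0,0,0]
    - [0,0,0]
    - [0,0,0]
    - [0,0,0]
  claw: [0,0,0,0,0]

```text
t: 2.65
eef_pos: [442.0, -168.5, 4.9]
tcp_rot: [-3.138, -0.002, 1.57]
ft_force: [0.3, -0.8, 0.8]
opening: 1.001
grip_force: 0.0
```

arm_command:
  delta_pos:
    - [0,0,0]
    - [0,0,0]
    - [0,0,0]
    - [0,0,0]
    - [0,0,0]
  delta_rot:
    - [0,0,0]
    - [0,0,0]
    - [0,0,0]
    - [0,0,0]
    - [0,0,0]
  claw: [0,0.5,1,1,1]

```text
t: 3.07
eef_pos: [443.3, -169.1, 7.9]
tcp_rot: [3.14, 0.001, 1.571]
ft_force: [-0.7, 0.0, 0.2]
opening: 0.777
grip_force: 0.0
```

arm_command:
  delta_pos:
    - [0,0,0]
    - [0,0,0]
    - [0,0,0]
    - [0,0,0]
    - [0,0,0]
  delta_rot:
    - [0,0,0]
    - [0,0,0]
    - [0,0,0]
    - [0,0,0]
    - [0,0,0]
  claw: [1,1,1,1,1]

```text
t: 3.48
eef_pos: [443.3, -169.1, 7.5]
tcp_rot: [3.141, 0.0, 1.571]
ft_force: [0.9, 0.5, 6.4]
opening: 0.649
grip_force: 30.0
```

arm_command:
  delta_pos:
    - [0,0,0.06]
    - [0,0,0.12]
    - [0,-0.05,0.16]
    - [0.008,-0.16,0.16]
    - [0.016,-0.29,0.16]
  delta_rot:
    - [0,0,0]
    - [0,0,0]
    - [0,0,0]
    - [0,0,0]
    - [0,0,0]
  claw: [1,1,1,1,1]

```text
t: 3.9
eef_pos: [447.1, -241.4, 47.9]
tcp_rot: [3.141, 0.0, 1.573]
ft_force: [0.5, -0.2, -1.5]
opening: 0.648
grip_force: 30.0
```

arm_command:
  delta_pos:
    - [0,-0.13,0]
    - [0,-0.25,0]
    - [0,-0.33,0]
    - [0,-0.375,0]
    - [0,-0.388,0]
  delta_rot:
    - [0,0,0]
    - [0,0,0]
    - [0,0,0]
    - [0,0,0]
    - [0,0,0]
  claw: [1,1,1,1,1]

```text
t: 4.32
eef_pos: [446.7, -339.9, 46.9]
tcp_rot: [3.141, 0.0, 1.569]
ft_force: [0.2, -0.0, -0.6]
opening: 0.65
grip_force: 30.0
```

arm_command:
  delta_pos:
    - [0,0,0]
    - [0,0,0]
    - [0,0,-0.05]
    - [0,0,-0.09]
    - [0,0,-0.1]
  delta_rot:
    - [0,0,0]
    - [0,0,0]
    - [0,0,0]
    - [0,0,0]
    - [0,0,0]
  claw: [1,1,1,1,1]

```text
t: 4.73
eef_pos: [446.6, -337.0, 20.8]
tcp_rot: [-3.14, -0.002, 1.572]
ft_force: [0.2, -0.5, -1.2]
opening: 0.649
grip_force: 30.0
```

```bash
python3 - <<'E'
from h import *
im=read_camera("top")[:,:,::-1];x,y=340,150
cv2.imwrite("pics/t2.png",cv2.resize(im[y:y+100,x:x+130],None,fx=6,fy=6,interpolation=cv2.INTER_CUBIC))
mv((447.3,-338.7,10.8))
E
```

```text
shift [ 0.003 -0.006 -0.04 ] at [ 446.6 -337.2   20.9] yaw 90.0 t 4.7833
```

View pics/t2.png

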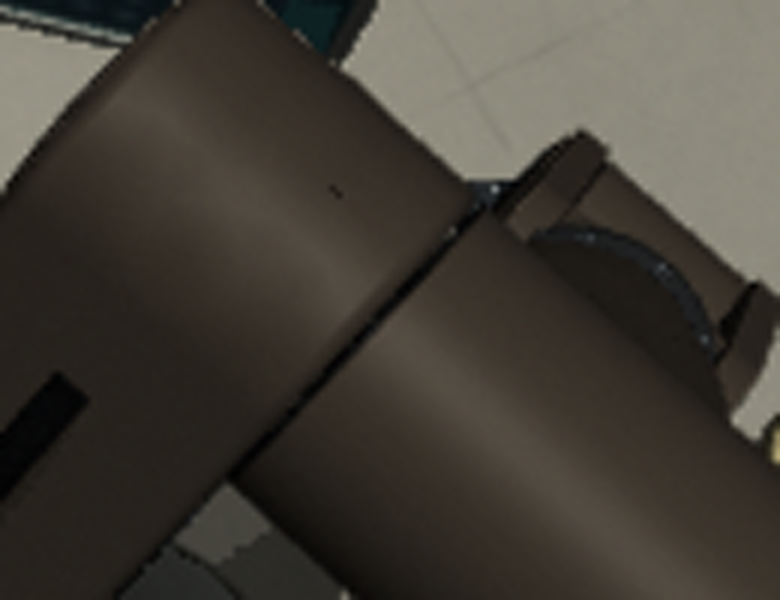

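The view only shows the arm covering the tray; lower by the measured amount, release, and rise.

arm_command:
  delta_pos:
    - [0,-0.006,-0.015]
    - [0,-0.006,-0.03]
    - [0,-0.006,-0.04]
    - [0,-0.006,-0.04]
    - [0,-0.006,-0.04]
  delta_rot:
    - [0,0,0]
    - [0,0,0]
    - [0,0,0]
    - [0,0,0]
    - [0,0,0]
  claw: [1,1,1,1,1]

```text
t: 5.2
eef_pos: [447.0, -340.0, 12.1]
tcp_rot: [-3.142, -0.0, 1.571]
ft_force: [0.1, 0.8, -0.7]
opening: 0.652
grip_force: 30.0
```

arm_command:
  delta_pos:
    - [0,0,0]
    - [0,0,0]
    - [0,0,0]
    - [0,0,0]
    - [0,0,0]
  delta_rot:
    - [0,0,0]
    - [0,0,0]
    - [0,0,0]
    - [0,0,0]
    - [0,0,0]
  claw: [0.6,0.3,0,0,0]

```text
t: 5.62
eef_pos: [447.0, -340.1, 12.3]
tcp_rot: [3.141, 0.0, 1.571]
ft_force: [0.5, -0.4, -0.1]
opening: 0.861
grip_force: 0.0
```

arm_command:
  delta_pos:
    - [0,0,0]
    - [0,0,0.1]
    - [0,0,0.26]
    - [0,0,0.42]
    - [0,0,0.56]
  delta_rot:
    - [0,0,0]
    - [0,0,0]
    - [0,0,0]
    - [0,0,0]
    - [0,0,0]
  claw: [0,0,0,0,0]

```text
t: 6.03
eef_pos: [446.9, -339.9, 154.3]
tcp_rot: [3.141, 0.0, 1.571]
ft_force: [0.3, -1.1, -0.3]
opening: 0.998
grip_force: 0.0
```

arm_command:
  delta_pos:
    - [0,0.12,0]
    - [0,0.28,0]
    - [0,0.44,0]
    - [0,0.6,0]
    - [0,0.758,0]
  delta_rot:
    - [0,0,0.05]
    - [0,0,0.12]
    - [0,0,0.19]
    - [0,0,0.26]
    - [0,0,0.33]
  claw: [0,0,0,0,0]

```text
t: 6.45
eef_pos: [446.5, -148.8, 152.3]
tcp_rot: [3.141, 0.0, 2.094]
ft_force: [0.6, 1.4, 0.2]
opening: 0.998
grip_force: 0.0
```

arm_command:
  delta_pos:
    - [0,0.16,0]
    - [0,0.32,0]
    - [0,0.48,0]
    - [0,0.64,0]
    - [0,0.758,0]
  delta_rot:
    - [0,0,0.07]
    - [0,0,0.14]
    - [0,0,0.21]
    - [0,0,0.28]
    - [0,0,0.34]
  claw: [0,0,0,0,0]

```text
t: 6.87
eef_pos: [446.4, 41.6, 152.3]
tcp_rot: [3.141, 0.0, 2.63]
ft_force: [0.8, -0.4, -0.2]
opening: 0.999
grip_force: 0.0
```

arm_command:
  delta_pos:
    - [0.12,0,0]
    - [0.28,0,0]
    - [0.42,0,0]
    - [0.53,0,-0.05]
    - [0.56,0,-0.1]
  delta_rot:
    - [0,0,0.07]
    - [0,0,0.14]
    - [0,0,0.21]
    - [0,0,0.28]
    - [0,0,0.33]
  claw: [0,0,0,0,0]

```text
t: 7.28
eef_pos: [590.9, 39.0, 127.1]
tcp_rot: [-3.141, 0.004, -3.136]
ft_force: [-1.7, -0.2, -0.6]
opening: 0.998
grip_force: 0.0
```

arm_command:
  delta_pos:
    - [0,0,0]
    - [0,0,0]
    - [0,0,0]
    - [0,0,0]
    - [0,0,0]
  delta_rot:
    - [0,0,0]
    - [0,0,0]
    - [0,0,0]
    - [0,0,0]
    - [0,0,0]
  claw: [0,0,0,0,0]

```text
t: 7.7
eef_pos: [586.6, 39.0, 128.1]
tcp_rot: [3.142, 0.001, 3.14]
ft_force: [0.1, -0.0, 0.1]
opening: 0.999
grip_force: 0.0
```

```bash
python3 - <<'E'
from h import *
for n,(x,y,w,h) in dict(scene=(230,150,140,100)).items():
    im=read_camera(n)[:,:,::-1]
    cv2.imwrite("pics/s3.png",cv2.resize(im[y:y+h,x:x+w],None,fx=5,fy=5,interpolation=cv2.INTER_CUBIC))
im=read_camera("top")[:,:,::-1]; cv2.imwrite("pics/t3.png",im)
mv((587,39,25))
E
```

```text
shift [ 0.001  0.    -0.412] at [586.8  39.  127.9] yaw 180.0 t 7.8
```

View pics/s3.png

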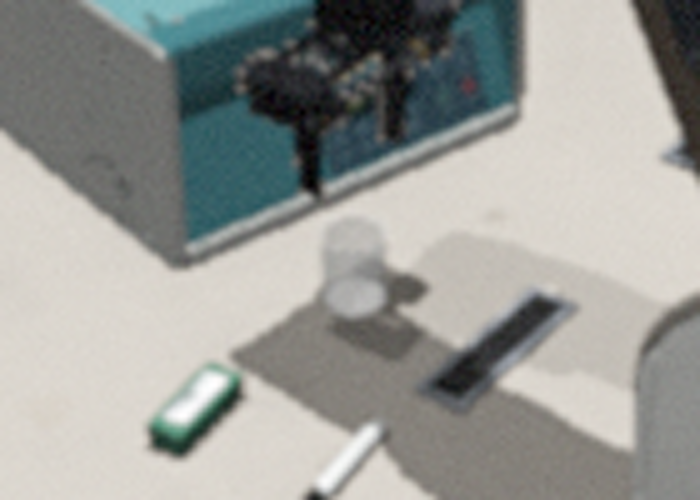

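The gripper's tips (310,193) and (392,138) straddle the line above the beaker (354,235-300). Descend and grip.

arm_command:
  delta_pos:
    - [0,0,-0.12]
    - [0,0,-0.25]
    - [0,0,-0.36]
    - [0,0,-0.405]
    - [0,0,-0.412]
  delta_rot:
    - [0,0,0]
    - [0,0,0]
    - [0,0,0]
    - [0,0,0]
    - [0,0,0]
  claw: [0,0,0,0,0]

```text
t: 8.22
eef_pos: [586.0, 39.0, 22.4]
tcp_rot: [3.141, -0.003, 3.141]
ft_force: [-0.5, 0.6, -0.0]
opening: 1.001
grip_force: 0.0
```

arm_command:
  delta_pos:
    - [0,0,0]
    - [0,0,0]
    - [0,0,0]
    - [0,0,0]
    - [0,0,0]
  delta_rot:
    - [0,0,0]
    - [0,0,0]
    - [0,0,0]
    - [0,0,0]
    - [0,0,0]
  claw: [0,0.3,1,1,1]

```text
t: 8.63
eef_pos: [587.4, 39.0, 25.1]
tcp_rot: [3.142, 0.002, 3.142]
ft_force: [-0.3, -0.3, 0.3]
opening: 0.775
grip_force: 0.0
```

arm_command:
  delta_pos:
    - [0,0,0]
    - [0,0,0]
    - [0,0,0]
    - [0,0,0]
    - [0,0,0]
  delta_rot:
    - [0,0,0]
    - [0,0,0]
    - [0,0,0]
    - [0,0,0]
    - [0,0,0]
  claw: [1,1,1,1,1]

```text
t: 9.05
eef_pos: [587.0, 38.9, 24.2]
tcp_rot: [3.142, 0.0, 3.141]
ft_force: [-0.9, 0.9, 1.8]
opening: 0.558
grip_force: 30.0
```

arm_command:
  delta_pos:
    - [0,0,0.04]
    - [0,0,0.1]
    - [0,0,0.17]
    - [0,0.03,0.22]
    - [0,0.1,0.24]
  delta_rot:
    - [0,0,0]
    - [0,0,0]
    - [0,0,0]
    - [0,0,0]
    - [0,0,0]
  claw: [1,1,1,1,1]

```text
t: 9.47
eef_pos: [587.8, 63.0, 86.6]
tcp_rot: [-3.141, 0.002, 3.14]
ft_force: [0.0, -0.5, -0.6]
opening: 0.559
grip_force: 30.0
```

arm_command:
  delta_pos:
    - [0,0.12,0]
    - [0,0.25,0]
    - [-0.01,0.38,0]
    - [-0.03,0.52,0]
    - [-0.05,0.65,0]
  delta_rot:
    - [0,0,0]
    - [0,0,0]
    - [0,0,0]
    - [0,0,0]
    - [0,0,0]
  claw: [1,1,1,1,1]

```text
t: 9.88
eef_pos: [574.1, 228.2, 84.8]
tcp_rot: [3.141, 0.0, 3.141]
ft_force: [-0.1, -0.5, -1.2]
opening: 0.561
grip_force: 30.0
```

arm_command:
  delta_pos:
    - [-0.01,0.13,0]
    - [-0.02,0.26,0]
    - [-0.03,0.39,0]
    - [-0.04,0.5,0]
    - [-0.046,0.59,0]
  delta_rot:
    - [0,0,0]
    - [0,0,0]
    - [0,0,0]
    - [0,0,0]
    - [0,0,0]
  claw: [1,1,1,1,1]

```text
t: 10.3
eef_pos: [562.3, 376.2, 84.8]
tcp_rot: [3.141, 0.0, -3.141]
ft_force: [0.5, -0.8, -0.8]
opening: 0.557
grip_force: 30.0
```

arm_command:
  delta_pos:
    - [0,0.06,0]
    - [0,0.1,0]
    - [0,0.12,0]
    - [0,0.12,-0.05]
    - [0,0.12,-0.1]
  delta_rot:
    - [0,0,0]
    - [0,0,0]
    - [0,0,0]
    - [0,0,0]
    - [0,0,0]
  claw: [1,1,1,1,1]

```text
t: 10.72
eef_pos: [563.3, 403.2, 58.6]
tcp_rot: [3.141, 0.001, 3.141]
ft_force: [0.1, -0.6, -1.0]
opening: 0.559
grip_force: 30.0
```

arm_command:
  delta_pos:
    - [0,0,-0.02]
    - [0,0,-0.04]
    - [0,0,-0.05]
    - [0,0,-0.05]
    - [0,0,-0.05]
  delta_rot:
    - [0,0,0]
    - [0,0,0]
    - [0,0,0]
    - [0,0,0]
    - [0,0,0]
  claw: [1,1,1,1,1]

```text
t: 11.13
eef_pos: [563.2, 403.7, 46.7]
tcp_rot: [3.141, 0.0, 3.141]
ft_force: [-0.1, -1.0, -0.4]
opening: 0.56
grip_force: 30.0
```

```bash
python3 - <<'E'
from h import *
x,y,w,h=190,190,120,100
im=read_camera("scene")[:,:,::-1]
a=cv2.resize(im[y:y+h,x:x+w],None,fx=5,fy=5,interpolation=cv2.INTER_CUBIC)
im=read_camera("top")[:,:,::-1]
cv2.imwrite("pics/s4.png",a);cv2.imwrite("pics/t4.png",im)
print(state()["opening"],proj("scene",(563,404,25)),proj("scene",(563,404,85)));mv((563,404,27))
E
```

```text
0.560016772520412 [240.63815145 258.8234389 ] [238.80554383 245.41724163]
shift [-0.001  0.    -0.08 ] at [563.2 404.   47.1] yaw 180.0 t 11.2333
```

View pics/s4.png

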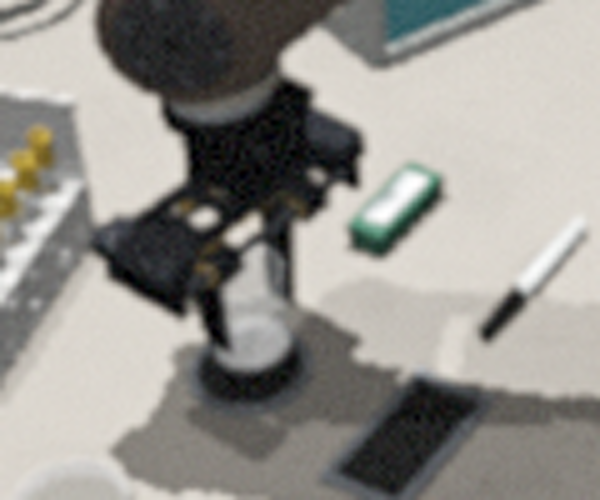

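The beaker hangs upright over its tray, its base at about (241,259) px, as predicted. Lower it slowly and release.

arm_command:
  delta_pos:
    - [0,0,-0.02]
    - [0,0,-0.04]
    - [0,0,-0.06]
    - [0,0,-0.075]
    - [0,0,-0.08]
  delta_rot:
    - [0,0,0]
    - [0,0,0]
    - [0,0,0]
    - [0,0,0]
    - [0,0,0]
  claw: [1,1,1,1,1]

```text
t: 11.65
eef_pos: [562.9, 403.5, 26.8]
tcp_rot: [-3.141, -0.0, -3.141]
ft_force: [-4.4, -7.4, 17.1]
opening: 0.562
grip_force: 30.0
```

arm_command:
  delta_pos:
    - [0,0,0]
    - [0,0,0]
    - [0,0,0]
    - [0,0,0]
    - [0,0,0]
  delta_rot:
    - [0,0,0]
    - [0,0,0]
    - [0,0,0]
    - [0,0,0]
    - [0,0,0]
  claw: [1,1,1,1,1]

```text
t: 12.07
eef_pos: [563.0, 403.7, 26.8]
tcp_rot: [-3.141, -0.0, -3.142]
ft_force: [-1.1, -2.7, 4.8]
opening: 0.561
grip_force: 30.0
```

Contact on the floor (about 5 N). Release slowly and rise.

arm_command:
  delta_pos:
    - [0,0,0]
    - [0,0,0]
    - [0,0,0]
    - [0,0,0]
    - [0,0,0]
  delta_rot:
    - [0,0,0]
    - [0,0,0]
    - [0,0,0]
    - [0,0,0]
    - [0,0,0]
  claw: [0.4,0.35,0.25,0.1,0]

```text
t: 12.48
eef_pos: [562.9, 404.0, 26.4]
tcp_rot: [3.142, -0.0, 3.142]
ft_force: [-0.7, -1.0, -0.2]
opening: 0.808
grip_force: 0.0
```

arm_command:
  delta_pos:
    - [0,0,0]
    - [0,0,0]
    - [0,0,0]
    - [0,0,0.08]
    - [0,0,0.2]
  delta_rot:
    - [0,0,0]
    - [0,0,0]
    - [0,0,0]
    - [0,0,0]
    - [0,0,0]
  claw: [0,0,0,0,0]

```text
t: 12.9
eef_pos: [561.7, 403.2, 74.4]
tcp_rot: [-3.139, -0.005, 3.141]
ft_force: [0.9, 0.4, 0.3]
opening: 0.997
grip_force: 0.0
```

arm_command:
  delta_pos:
    - [0,0,0.12]
    - [0,0,0.24]
    - [0,0,0.32]
    - [0,0,0.36]
    - [0,0,0.36]
  delta_rot:
    - [0,0,0]
    - [0,0,0]
    - [0,0,0]
    - [0,0,0]
    - [0,0,0]
  claw: [0,0,0,0,0]

```text
t: 13.32
eef_pos: [563.6, 404.4, 168.9]
tcp_rot: [3.14, 0.003, 3.142]
ft_force: [-0.8, 1.3, 0.6]
opening: 1.003
grip_force: 0.0
```

arm_command:
  delta_pos:
    - [0,-0.05,0]
    - [0.02,-0.14,0]
    - [0.04,-0.24,0]
    - [0.06,-0.34,0]
    - [0.08,-0.44,0]
  delta_rot:
    - [0,0,-0.06]
    - [0,0,-0.13]
    - [0,0,-0.2]
    - [0,0,-0.27]
    - [0,0,-0.34]
  claw: [0,0,0,0,0]

```text
t: 13.73
eef_pos: [582.4, 292.7, 164.5]
tcp_rot: [-3.14, -0.002, 2.602]
ft_force: [0.9, 0.1, 0.4]
opening: 1.002
grip_force: 0.0
```

arm_command:
  delta_pos:
    - [0.01,-0.08,-0.05]
    - [0.016,-0.16,-0.12]
    - [0.019,-0.22,-0.2]
    - [0.019,-0.26,-0.3]
    - [0.019,-0.277,-0.4]
  delta_rot:
    - [0,0,-0.07]
    - [0,0,-0.14]
    - [0,0,-0.21]
    - [0,0,-0.28]
    - [0,0,-0.35]
  claw: [0,0,0,0,0]

```text
t: 14.15
eef_pos: [587.1, 223.0, 64.2]
tcp_rot: [-3.14, -0.0, 2.051]
ft_force: [0.6, 0.5, -0.4]
opening: 1.002
grip_force: 0.0
```

arm_command:
  delta_pos:
    - [0,0,0]
    - [0,0,0]
    - [0,0,0]
    - [0,0,0]
    - [0,0,0]
  delta_rot:
    - [0,0,-0.07]
    - [0,0,-0.14]
    - [0,0,-0.21]
    - [0,0,-0.243]
    - [0,0,-0.243]
  claw: [0,0,0,0,0]

```text
t: 14.57
eef_pos: [586.9, 224.4, 64.8]
tcp_rot: [-3.139, 0.0, 1.674]
ft_force: [-0.6, 0.5, -0.5]
opening: 1.0
grip_force: 0.0
```

```bash
python3 - <<'E'
from h import *
im=read_camera("scene")[:,:,::-1];x,y,w,h=215,180,140,115
cv2.imwrite("pics/s5.png",cv2.resize(im[y:y+h,x:x+w],None,fx=5,fy=5,interpolation=cv2.INTER_CUBIC))
mv((588.3,224.9,7))
E
```

```text
shift [ 0.005  0.002 -0.232] at [587.  224.5  65.1] yaw 96.1 t 14.6167
```

View pics/s5.png

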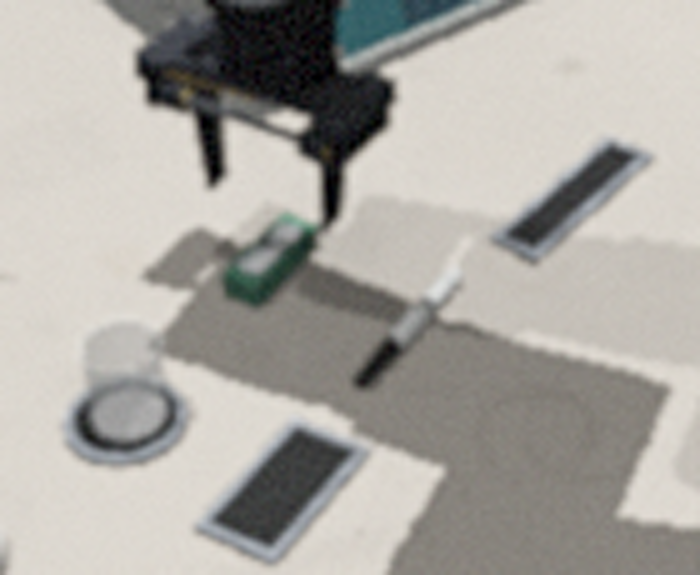

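The beaker stands inside its rim (125,412). The gripper straddles the slide box (270,255). Descend and grip.

arm_command:
  delta_pos:
    - [0.005,0,-0.08]
    - [0.005,0,-0.16]
    - [0.005,0,-0.21]
    - [0.005,0,-0.23]
    - [0.005,0,-0.232]
  delta_rot:
    - [0,0,0]
    - [0,0,0]
    - [0,0,0]
    - [0,0,0]
    - [0,0,0]
  claw: [0,0,0,0,0]

```text
t: 15.03
eef_pos: [588.3, 224.5, 7.2]
tcp_rot: [-3.139, 0.0, 1.677]
ft_force: [-0.0, -0.5, -0.6]
opening: 1.001
grip_force: 0.0
```

arm_command:
  delta_pos:
    - [0,0,0]
    - [0,0,0]
    - [0,0,0]
    - [0,0,0]
    - [0,0,0]
  delta_rot:
    - [0,0,0]
    - [0,0,0]
    - [0,0,0]
    - [0,0,0]
    - [0,0,0]
  claw: [0.4,1,1,1,1]

```text
t: 15.45
eef_pos: [589.2, 224.8, 9.2]
tcp_rot: [3.141, -0.0, 1.676]
ft_force: [-0.4, 0.5, -0.3]
opening: 0.701
grip_force: 0.0
```

arm_command:
  delta_pos:
    - [0,0,0]
    - [0,0,0]
    - [0,0,0]
    - [0,0,0]
    - [0,0,0]
  delta_rot:
    - [0,0,0]
    - [0,0,0]
    - [0,0,0]
    - [0,0,0]
    - [0,0,0]
  claw: [1,1,1,1,1]

```text
t: 15.87
eef_pos: [589.0, 224.8, 8.6]
tcp_rot: [3.141, 0.0, 1.676]
ft_force: [-0.2, 0.5, -0.4]
opening: 0.356
grip_force: 0.2
```

arm_command:
  delta_pos:
    - [0,0,0]
    - [0,0,0]
    - [0,0,0]
    - [0,0,0]
    - [0,0,0]
  delta_rot:
    - [0,0,0]
    - [0,0,0]
    - [0,0,0]
    - [0,0,0]
    - [0,0,0]
  claw: [1,1,1,1,1]

```text
t: 16.28
eef_pos: [589.0, 224.7, 8.6]
tcp_rot: [3.141, 0.0, 1.676]
ft_force: [0.5, -0.4, -0.5]
opening: 0.334
grip_force: 30.0
```

arm_command:
  delta_pos:
    - [0,0,0.06]
    - [0,0,0.13]
    - [-0.02,0.02,0.18]
    - [-0.08,0.085,0.2]
    - [-0.17,0.18,0.2]
  delta_rot:
    - [0,0,0]
    - [0,0,0]
    - [0,0,0]
    - [0,0,0.006]
    - [0,0,0.011]
  claw: [1,1,1,1,1]

```text
t: 16.7
eef_pos: [547.5, 269.4, 60.1]
tcp_rot: [3.139, -0.001, 1.691]
ft_force: [0.5, 0.5, -0.0]
opening: 0.334
grip_force: 30.0
```

arm_command:
  delta_pos:
    - [-0.1,0.106,0]
    - [-0.21,0.223,0]
    - [-0.32,0.34,0]
    - [-0.4,0.425,0]
    - [-0.449,0.478,0]
  delta_rot:
    - [0,0,0]
    - [0,0,0]
    - [0,0,0]
    - [0,0,0]
    - [0,0,0]
  claw: [1,1,1,1,1]

```text
t: 17.12
eef_pos: [431.3, 391.3, 58.9]
tcp_rot: [-3.141, -0.0, 1.695]
ft_force: [0.0, 0.6, -0.8]
opening: 0.329
grip_force: 30.0
```

arm_command:
  delta_pos:
    - [0,0,0]
    - [0,0,0]
    - [0,0,-0.05]
    - [0,0,-0.09]
    - [0,0,-0.1]
  delta_rot:
    - [0,0,0]
    - [0,0,0]
    - [0,0,0]
    - [0,0,0]
    - [0,0,0]
  claw: [1,1,1,1,1]

```text
t: 17.53
eef_pos: [434.3, 388.0, 32.1]
tcp_rot: [-3.14, 0.001, 1.692]
ft_force: [-0.1, -0.9, -1.4]
opening: 0.335
grip_force: 30.0
```

```bash
python3 - <<'E'
from h import *
im=read_camera("scene")[:,:,::-1];x,y,w,h=215,200,110,100
cv2.imwrite("pics/s6.png",cv2.resize(im[y:y+h,x:x+w],None,fx=6,fy=6,interpolation=cv2.INTER_CUBIC))
mv((434.2,389.3,11.8));print(state()["opening"])
E
```

```text
shift [-0.     0.005 -0.082] at [434.3 388.1  32.2] yaw 96.9 t 17.5833
0.3339257618291599
```

View pics/s6.png

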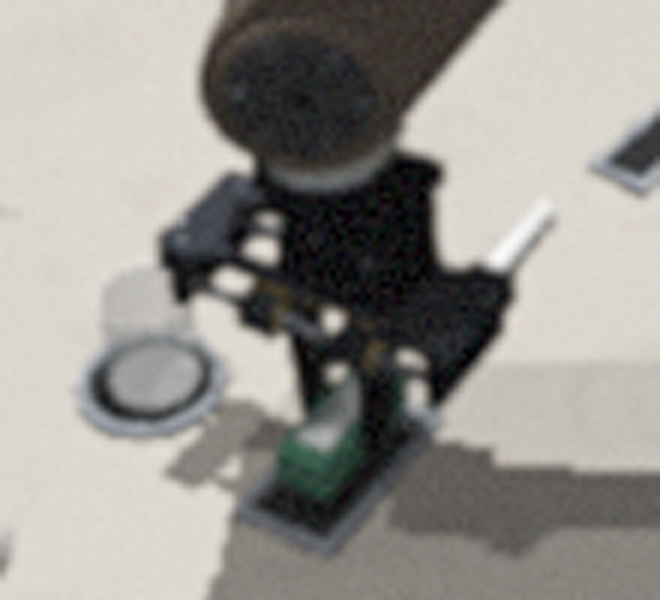

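The green box hangs over its tray, aligned with it (330,480). Lower, release, rise.

arm_command:
  delta_pos:
    - [0,0.004,-0.03]
    - [0,0.004,-0.055]
    - [0,0.004,-0.075]
    - [0,0.004,-0.081]
    - [0,0.004,-0.081]
  delta_rot:
    - [0,0,0]
    - [0,0,0]
    - [0,0,0]
    - [0,0,0]
    - [0,0,0]
  claw: [1,1,1,1,1]

```text
t: 18.0
eef_pos: [434.1, 390.1, 12.8]
tcp_rot: [-3.141, 0.0, 1.693]
ft_force: [0.2, 0.0, -2.1]
opening: 0.336
grip_force: 30.0
```

arm_command:
  delta_pos:
    - [0,0,0]
    - [0,0,0]
    - [0,0,0]
    - [0,0,0]
    - [0,0,0]
  delta_rot:
    - [0,0,0]
    - [0,0,0]
    - [0,0,0]
    - [0,0,0]
    - [0,0,0]
  claw: [1,0.6,0.4,0.2,0.2]

```text
t: 18.42
eef_pos: [434.3, 390.3, 13.6]
tcp_rot: [3.141, -0.0, 1.693]
ft_force: [0.6, 0.1, 0.1]
opening: 0.554
grip_force: 0.0
```

arm_command:
  delta_pos:
    - [0,0,0]
    - [0,0,0.08]
    - [0,0,0.2]
    - [0,0,0.33]
    - [0,0,0.44]
  delta_rot:
    - [0,0,0]
    - [0,0,0]
    - [0,0,0]
    - [0,0,0]
    - [0,0,0]
  claw: [0.2,0.2,0.2,0.2,0.2]

```text
t: 18.83
eef_pos: [434.2, 390.3, 125.2]
tcp_rot: [3.141, -0.0, 1.693]
ft_force: [0.1, -0.6, -0.7]
opening: 0.799
grip_force: 0.0
```

arm_command:
  delta_pos:
    - [0.02,-0.1,0]
    - [0.045,-0.26,0]
    - [0.07,-0.42,0]
    - [0.095,-0.57,-0.05]
    - [0.113,-0.673,-0.12]
  delta_rot:
    - [0,0,0]
    - [0,0,0]
    - [0,0,0]
    - [0,0,0]
    - [0,0,0]
  claw: [0.2,0.2,0.2,0.2,0.2]

```text
t: 19.25
eef_pos: [463.1, 219.8, 94.4]
tcp_rot: [3.139, -0.0, 1.693]
ft_force: [0.8, 0.7, 0.4]
opening: 0.803
grip_force: 0.0
```

arm_command:
  delta_pos:
    - [0,0,-0.08]
    - [0,0,-0.14]
    - [0,0,-0.16]
    - [0,0,-0.16]
    - [0,0,-0.16]
  delta_rot:
    - [0,0,0]
    - [0,0,0]
    - [0,0,0]
    - [0,0,0]
    - [0,0,0]
  claw: [0.2,0.2,0.2,0.2,0.2]

```text
t: 19.67
eef_pos: [462.6, 222.3, 53.7]
tcp_rot: [3.141, -0.0, 1.694]
ft_force: [0.5, 0.1, 0.2]
opening: 0.799
grip_force: 0.0
```

```bash
python3 - <<'E'
from h import *
im=read_camera("scene")[:,:,::-1];x,y,w,h=225,170,130,115
cv2.imwrite("pics/s7.png",cv2.resize(im[y:y+h,x:x+w],None,fx=5,fy=5,interpolation=cv2.INTER_CUBIC))
mv((462.2,222,5))
E
```

```text
shift [-0.002 -0.002 -0.196] at [462.7 222.4  54.1] yaw 97.1 t 19.7167
```

View pics/s7.png

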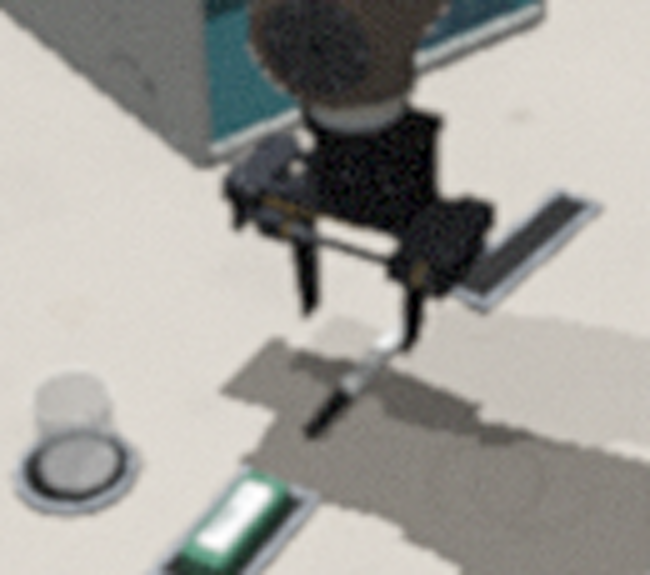

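The slide box lies in its tray (235,520), to be checked later; the gripper straddles the marker. Descend and grip.

arm_command:
  delta_pos:
    - [0,0,-0.07]
    - [0,0,-0.13]
    - [0,0,-0.175]
    - [0,0,-0.194]
    - [0,0,-0.196]
  delta_rot:
    - [0,0,0]
    - [0,0,0]
    - [0,0,0]
    - [0,0,0]
    - [0,0,0]
  claw: [0.2,0.2,0.2,0.2,0.2]

```text
t: 20.13
eef_pos: [462.4, 222.2, 4.3]
tcp_rot: [-3.141, 0.0, 1.694]
ft_force: [0.5, -1.3, 0.1]
opening: 0.801
grip_force: 0.0
```

arm_command:
  delta_pos:
    - [0,0,0]
    - [0,0,0]
    - [0,0,0]
    - [0,0,0]
    - [0,0,0]
  delta_rot:
    - [0,0,0]
    - [0,0,0]
    - [0,0,0]
    - [0,0,0]
    - [0,0,0]
  claw: [0.4,1,1,1,1]

```text
t: 20.55
eef_pos: [462.7, 222.1, 4.8]
tcp_rot: [3.141, -0.0, 1.693]
ft_force: [-0.7, 0.4, -0.8]
opening: 0.508
grip_force: 0.0
```

arm_command:
  delta_pos:
    - [0,0,0]
    - [0,0,0]
    - [0,0,0]
    - [0,0,0]
    - [0,0,0]
  delta_rot:
    - [0,0,0]
    - [0,0,0]
    - [0,0,0]
    - [0,0,0]
    - [0,0,0]
  claw: [1,1,1,1,1]

```text
t: 20.97
eef_pos: [462.5, 222.0, 4.4]
tcp_rot: [3.141, 0.0, 1.693]
ft_force: [0.7, -0.3, 1.7]
opening: 0.16
grip_force: 30.1
```

arm_command:
  delta_pos:
    - [0,0,0]
    - [0,0,0]
    - [0,0,0]
    - [0,0,0]
    - [0,0,0]
  delta_rot:
    - [0,0,0]
    - [0,0,0]
    - [0,0,0]
    - [0,0,0]
    - [0,0,0]
  claw: [1,1,1,1,1]

```text
t: 21.38
eef_pos: [462.6, 222.0, 4.4]
tcp_rot: [3.141, 0.0, 1.693]
ft_force: [0.3, 0.5, 0.8]
opening: 0.155
grip_force: 30.0
```

arm_command:
  delta_pos:
    - [0,0,0.06]
    - [0,0,0.12]
    - [0,-0.05,0.17]
    - [-0.01,-0.15,0.18]
    - [-0.02,-0.28,0.18]
  delta_rot:
    - [0,0,0]
    - [0,0,0]
    - [0,0,-0.02]
    - [0,0,-0.05]
    - [0,0,-0.078]
  claw: [1,1,1,1,1]

```text
t: 21.8
eef_pos: [457.8, 152.4, 50.3]
tcp_rot: [3.139, -0.0, 1.571]
ft_force: [0.9, 0.3, -0.7]
opening: 0.152
grip_force: 30.0
```

arm_command:
  delta_pos:
    - [0,-0.14,0]
    - [-0.005,-0.28,0]
    - [-0.01,-0.4,0]
    - [-0.014,-0.49,0]
    - [-0.014,-0.521,0]
  delta_rot:
    - [0,0,0]
    - [0,0,0]
    - [0,0,0]
    - [0,0,0]
    - [0,0,0]
  claw: [1,1,1,1,1]

```text
t: 22.22
eef_pos: [453.8, 19.3, 49.4]
tcp_rot: [-3.142, 0.0, 1.568]
ft_force: [-0.4, 0.6, -0.3]
opening: 0.157
grip_force: 30.0
```

arm_command:
  delta_pos:
    - [0,0,0]
    - [0,0,0]
    - [0,0,-0.05]
    - [0,0,-0.09]
    - [0,0,-0.1]
  delta_rot:
    - [0,0,0]
    - [0,0,0]
    - [0,0,0]
    - [0,0,0]
    - [0,0,0]
  claw: [1,1,1,1,1]

```text
t: 22.63
eef_pos: [453.6, 23.1, 23.4]
tcp_rot: [-3.14, -0.0, 1.572]
ft_force: [-0.2, 0.2, -0.5]
opening: 0.157
grip_force: 30.0
```

```bash
python3 - <<'E'
from h import *
im=read_camera("scene")[:,:,::-1];x,y,w,h=225,170,130,115
cv2.imwrite("pics/s8.png",cv2.resize(im[y:y+h,x:x+w],None,fx=5,fy=5,interpolation=cv2.INTER_CUBIC))
mv((454.2,21.8,8.2));print(state()["opening"])
E
```

```text
shift [ 0.003 -0.005 -0.061] at [453.6  23.   23.5] yaw 90.1 t 22.6833
0.15448044348979295
```

View pics/s8.png

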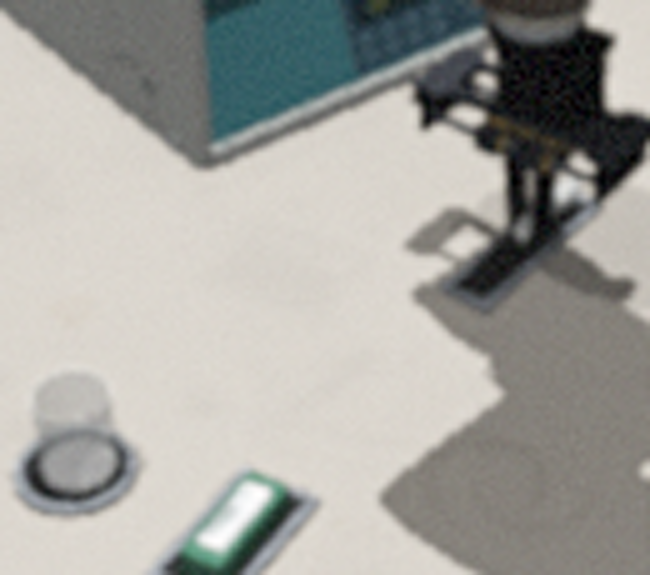

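The pen hangs along its tray (520,250). Lower, release, then rise and swing back clear for a final check.

arm_command:
  delta_pos:
    - [0.003,-0.005,-0.025]
    - [0.003,-0.005,-0.045]
    - [0.003,-0.005,-0.06]
    - [0.003,-0.005,-0.062]
    - [0.003,-0.005,-0.062]
  delta_rot:
    - [0,0,0]
    - [0,0,0]
    - [0,0,0]
    - [0,0,0]
    - [0,0,0]
  claw: [1,1,1,1,1]

```text
t: 23.1
eef_pos: [454.7, 20.5, 8.7]
tcp_rot: [-3.141, -0.0, 1.571]
ft_force: [0.2, 0.1, 0.2]
opening: 0.155
grip_force: 30.0
```

arm_command:
  delta_pos:
    - [0,0,0]
    - [0,0,0]
    - [0,0,0]
    - [0,0,0]
    - [0,0,0]
  delta_rot:
    - [0,0,0]
    - [0,0,0]
    - [0,0,0]
    - [0,0,0]
    - [0,0,0]
  claw: [1,0.7,0.6,0.5,0.5]

```text
t: 23.52
eef_pos: [454.8, 20.5, 9.0]
tcp_rot: [3.141, 0.0, 1.571]
ft_force: [-0.6, -0.3, 1.4]
opening: 0.379
grip_force: 0.0
```

arm_command:
  delta_pos:
    - [0,0,0]
    - [0,0,0.1]
    - [0,0,0.26]
    - [0,0,0.42]
    - [0,0,0.58]
  delta_rot:
    - [0,0,0]
    - [0,0,0]
    - [0,0,0]
    - [0,0,0]
    - [0,0,0]
  claw: [0.5,0.5,0.5,0.5,0.5]

```text
t: 23.93
eef_pos: [454.1, 20.5, 155.5]
tcp_rot: [-3.141, -0.0, 1.571]
ft_force: [0.2, -1.1, -0.3]
opening: 0.499
grip_force: 0.0
```

arm_command:
  delta_pos:
    - [0,0.15,0.1]
    - [0,0.3,0.2]
    - [0,0.46,0.2]
    - [0,0.62,0.2]
    - [0,0.78,0.2]
  delta_rot:
    - [0,0,0]
    - [0,0,0]
    - [0,0,0]
    - [0,0,0]
    - [0,0,0]
  claw: [0.5,0.5,0.5,0.5,0.5]

```text
t: 24.35
eef_pos: [454.4, 216.5, 204.8]
tcp_rot: [3.14, -0.001, 1.57]
ft_force: [0.6, 0.2, -0.7]
opening: 0.5
grip_force: 0.0
```

arm_command:
  delta_pos:
    - [-0.06,0.13,0]
    - [-0.13,0.27,0]
    - [-0.2,0.41,0]
    - [-0.27,0.55,0]
    - [-0.34,0.69,0]
  delta_rot:
    - [0,0,0]
    - [0,0,0]
    - [0,0,0]
    - [0,0,0]
    - [0,0,0]
  claw: [0.5,0.5,0.5,0.5,0.5]

```text
t: 24.77
eef_pos: [368.4, 388.7, 203.9]
tcp_rot: [3.142, 0.0, 1.571]
ft_force: [1.8, 0.7, -0.5]
opening: 0.502
grip_force: 0.0
```

arm_command:
  delta_pos:
    - [-0.08,0.13,0]
    - [-0.17,0.27,0]
    - [-0.26,0.41,0]
    - [-0.34,0.54,0]
    - [-0.4,0.6,0]
  delta_rot:
    - [0,0,0]
    - [0,0,0]
    - [0,0,0]
    - [0,0,0]
    - [0,0,0]
  claw: [0.5,0.5,0.5,0.5,0.5]

```text
t: 25.18
eef_pos: [267.6, 540.1, 203.6]
tcp_rot: [3.142, -0.001, 1.573]
ft_force: [0.4, -0.3, -0.4]
opening: 0.5
grip_force: 0.0
```

```bash
python3 - <<'E'
from h import *
im=read_camera("top")[:,:,::-1]
r=lambda i,x,y,w,h,f:cv2.resize(i[y:y+h,x:x+w],(w*f,h*f),interpolation=cv2.INTER_CUBIC)
a=np.vstack([r(im,185,160,155,75,5),r(im,290,160,155,75,4)[:, :620] if 0 else r(im,290,165,155,75,5)[:225*2]])
cv2.imwrite("pics/end.png",a[:600,:800] if a.shape[0]<=600 else cv2.resize(a,None,fx=.78,fy=.78,interpolation=cv2.INTER_AREA))
mv((0,0,0))
E
```

```text
shift [-1.063 -2.164 -0.814] at [265.8 540.9 203.5] yaw 90.2 t 25.2333
```

View pics/end.png

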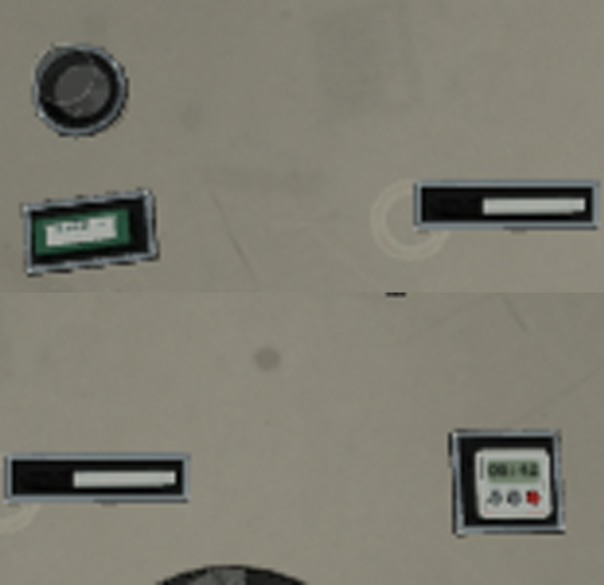

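The final view shows each thing inside its rim with a dark gap around it: beaker (80,90), slide box (82,232), pen (505,205), timer (512,484). Allowing for parallax, all are within about 3 mm of centre.

```bash
python3 -c "
from cell import *
read_camera('scene');read_camera('scene');print(state()['qvel'].round(3));print(job_done())"
```

```text
[-0.047 -0.014  0.017 -0.007 -0.003 -0.015]
the job is handed in; nothing more can be done
None
```

I placed the beaker, timer, slide box and marker pen in their own trays and handed the job in at about 25 s. The last picture shows each one inside its rim. I never moved the petri dish or tape roll, but I didn't look at them again at the end, and the hand-in gave no verdict.

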